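# Transfer graded cells to the test stand in order

## Task

Move the four battery cells from the cups of the storage rack into the bays of the test stand, one to a bay and in the same order: the cell next to the rack's pull loop goes into the bay next to the stand's terminal block, the next cell into the next bay, and so on along the row. Leave all four standing upright on the floors of their bays, let go and at rest.

Things in the scene. Friction and masses are not known exactly. Their poses are not given: they have to be found in the camera images.
- slim_center (a point): centre (half-way up) of the slim short battery cell, a loose upright cylinder in a blue sleeve, 14.5 mm in diameter and 50 mm high, about 30 g; z points up out of its steel top. It stands in one of the round cups of the storage rack
- standard_center (a point): centre (half-way up) of the middling battery cell, a loose upright cylinder in a blue sleeve, 18.5 mm in diameter and 65 mm high, about 47 g; z points up out of its steel top. It stands in one of the round cups of the storage rack
- tall_center (a point): centre (half-way up) of the tallest battery cell, a loose upright cylinder in a blue sleeve, 21.5 mm in diameter and 70 mm high, about 70 g; z points up out of its steel top. It stands in one of the round cups of the storage rack
- fat_center (a point): centre (half-way up) of the fat short battery cell, a loose upright cylinder in a blue sleeve, 26.5 mm in diameter and 50 mm high, about 80 g; z points up out of its steel top. It stands in one of the round cups of the storage rack
- cup_slim: the fixed aluminium cup in which the slim short cell stands at the start: 40 mm outside, 34 mm inside, 12 mm high, floor 3 mm thick; origin at the centre of its underside. All four cups look alike; which cup is at which place of the storage rack changes from start to start
- cup_standard: the fixed aluminium cup in which the middling cell stands at the start: 40 mm outside, 34 mm inside, 12 mm high, floor 3 mm thick; origin at the centre of its underside. All four cups look alike; which cup is at which place of the storage rack changes from start to start
- cup_tall: the fixed aluminium cup in which the tallest cell stands at the start: 40 mm outside, 34 mm inside, 12 mm high, floor 3 mm thick; origin at the centre of its underside. All four cups look alike; which cup is at which place of the storage rack changes from start to start
- cup_fat: the fixed aluminium cup in which the fat short cell stands at the start: 40 mm outside, 34 mm inside, 12 mm high, floor 3 mm thick; origin at the centre of its underside. All four cups look alike; which cup is at which place of the storage rack changes from start to start
- storage_rack: fixed plywood board 56 x 204 mm, 10 mm thick, origin at the centre of its underside, z up. Four cups stand on it in a row along its y axis, centres at y = +72, +24, -24, -72 mm (x = 0). A steel pull loop sticks out of its +y end, so the first place is the one at y = +72 mm
- test_stand: fixed black tray 60 x 204 mm, origin at the centre of its underside, z up. Four square bays in a row along its y axis, centres y = +72, +24, -24, -72 mm (x = 0), 44 x 44 mm inside; floors 6 mm, wall tops 16 mm above the desk; a brass disc in each. A grey screw-terminal block, 24 mm high, is at its +y end (y = 101 to 121 mm): the first bay is at +72 mm. It may point any way round
Not all that is in view belongs to the job. What is shaped like the part that bears tall_center but brown is not meant.

How it is judged:
At the end, for the whole second after the job is handed in: Each cell stands in the bay whose place from the terminal block equals the place its cup has from the pull loop: centre within 16 mm of the bay's centre along each side, bottom within 4 mm of the bay floor, upright within 0.12 rad, slower than 0.02 m/s (((y of cup_slim in the frame of storage_rack between 0.052 and 0.092 m and y of slim_center in the frame of test_stand between 0.056 and 0.088 m) or (y of cup_slim in the frame of storage_rack between 0.004 and 0.044 m and y of slim_center in the frame of test_stand between 0.008 and 0.04 m) or (y of cup_slim in the frame of storage_rack between -0.044 and -0.004 m and y of slim_center in the frame of test_stand between -0.04 and -0.008 m) or (y of cup_slim in the frame of storage_rack between -0.092 and -0.052 m and y of slim_center in the frame of test_stand between -0.088 and -0.056 m)) and x of slim_center in the frame of test_stand between -0.016 and 0.016 m and z of slim_center in the frame of test_stand between 0.027 and 0.035 m and angle between each of slim_center, standard_center, tall_center, fat_center's own z axis and vertical below 0.12 rad and linear speed of each of cell_slim, cell_standard, cell_tall, cell_fat below 0.02 m/s and ((y of cup_standard in the frame of storage_rack between 0.052 and 0.092 m and y of standard_center in the frame of test_stand between 0.056 and 0.088 m) or (y of cup_standard in the frame of storage_rack between 0.004 and 0.044 m and y of standard_center in the frame of test_stand between 0.008 and 0.04 m) or (y of cup_standard in the frame of storage_rack between -0.044 and -0.004 m and y of standard_center in the frame of test_stand between -0.04 and -0.008 m) or (y of cup_standard in the frame of storage_rack between -0.092 and -0.052 m and y of standard_center in the frame of test_stand between -0.088 and -0.056 m)) and x of standard_center in the frame of test_stand between -0.016 and 0.016 m and z of standard_center in the frame of test_stand between 0.0345 and 0.0425 m and ((y of cup_tall in the frame of storage_rack between 0.052 and 0.092 m and y of tall_center in the frame of test_stand between 0.056 and 0.088 m) or (y of cup_tall in the frame of storage_rack between 0.004 and 0.044 m and y of tall_center in the frame of test_stand between 0.008 and 0.04 m) or (y of cup_tall in the frame of storage_rack between -0.044 and -0.004 m and y of tall_center in the frame of test_stand between -0.04 and -0.008 m) or (y of cup_tall in the frame of storage_rack between -0.092 and -0.052 m and y of tall_center in the frame of test_stand between -0.088 and -0.056 m)) and x of tall_center in the frame of test_stand between -0.016 and 0.016 m and z of tall_center in the frame of test_stand between 0.037 and 0.045 m and ((y of cup_fat in the frame of storage_rack between 0.052 and 0.092 m and y of fat_center in the frame of test_stand between 0.056 and 0.088 m) or (y of cup_fat in the frame of storage_rack between 0.004 and 0.044 m and y of fat_center in the frame of test_stand between 0.008 and 0.04 m) or (y of cup_fat in the frame of storage_rack between -0.044 and -0.004 m and y of fat_center in the frame of test_stand between -0.04 and -0.008 m) or (y of cup_fat in the frame of storage_rack between -0.092 and -0.052 m and y of fat_center in the frame of test_stand between -0.088 and -0.056 m)) and x of fat_center in the frame of test_stand between -0.016 and 0.016 m and z of fat_center in the frame of test_stand between 0.027 and 0.035 m); the robot touches nothing.
It also fails if it takes over 115 s, if anything falls off the work surface, if the arm or the gripper's body presses on something with over 40 N, if the wrist force passes 120 N, or if a joint passes its speed limit or range.

## Robot

A 7-joint arm with a two-finger parallel gripper is mounted at the origin on a cart in front of the work surface, level with it; the furniture and walls round the work are solid. World frame = base frame: x ahead of the robot, y to its left, z up, the work surface at z = 0. Lengths are in m, angles in rad, forces in N, time in s.
With the tool pointing down it reaches from about 0.35 to 0.9 m from the base axis. Payload 8.1 kg.
Tool frame: the origin (TCP) lies midway between the tips of the shut fingers; the grasp point (between the pads) lies 19 mm behind it; z points along the fingers, y is the line along which they close (so a half turn about z gives the same grasp; the last joint's range is limited). The gripper opens to 92 mm and grips with 3 to 60 N. Pads are 19 mm wide; open, the fingers measure 130 mm over their backs; the gripper's body (75 mm by 190 mm) begins 47 mm behind the grasp point.
Start: joints at [1.23, 0.434, 0.025, 1.573, -0.012, 1.134, -0.075], TCP at [0.147, -0.607, 0.227] pointing down, gripper open.
Joint ranges: [-2.62, 2.62], [-0.44, 2.09], [-1.27, 1.32], [0.08, 2.57], [-1.32, 4.46], [0.12, 2], [-2.74, 2.74]. Speed limits (rad/s): [2.22, 2.22, 3.01, 3.01, 3.14, 3.14, 3.14].

## Interface

Orientations are given as a rotation vector (axis times angle).
In Python, from cell import readout, get_image, calibration, ticket gives the robot as it stands. The module is installed in compiled form; this text tells all that it offers.
- The arm moves only by the tool move_arm, never from a script. Its argument "series" is a list of rows, each a list of 6 numbers: the shift along the world's x, y, z as a fraction of full scale, then the turn, a rotation vector about the world's x, y, z as a fraction of full scale. A call has 1 to 5 rows; each row is the pose to reach, as a shift and turn from the pose commanded when the call began; what a row does not reach only later rows make up. Full scale, the value 1, is 0.75 m for a shift and 60 degrees for a turn. A row lasts 1/10 s, in which the tool goes at most 50 mm and 8.59 degrees, less where a joint would pass 70% of its speed; a pose out of reach is approached as far as the arm can. A call with a number of a shift or a turn outside -1 to 1 is refused whole. A call with a gripper value outside its range is refused whole. "claw" is the opening, from -1 (shut) to 1 (fully open), so that 0 is half open, set as the call begins (left out, the last holds). The fingers move at their own pace and stop on an object; "squeeze" is the grip in N (left out, the last holds). Time passes only in rows, so rows that repeat a pose let the fingers close. It gives the time, the measured TCP pose, the force, the opening and the grip force at its end, in the units of the state.
- readout.observe(): the state, without advancing time (a new reading comes with each control period).
- get_image(name): name is "scene" or "side" or "wrist"; returns (picture, depth): 420x560x3 uint8, red, green, blue; 420x560 float32, m along the optical axis (not along the pixel's ray), 0 where there is no reading.
- calibration(name): a dict with "fx", "fy", "cx", "cy" (pixels), "k1" (the pictures are not rectified: a ray, as slopes to the right and down, at radius r is drawn at 1 + k1 r^2 times it, then the intrinsics apply), "view" (4x4, takes a point from world to camera coordinates); the wrist camera has in their place "mount" (4x4, takes a point from camera to tool coordinates, whose origin is the TCP and whose axes are the flange's). Camera axes: x right, y down, z forward; pixel columns grow to the right and rows downward; lengths in m; the calibration is good to about 2 mm. A picture is of the moment at which its call begins: read the wrist's pose just before it. calibration takes no time and is no camera call.
- ticket.sign_off(): hands the job in; it is judged then, once.
The state is a dict: "clock": time; "joints": joint angles; "dq": joint speeds; "joint_efforts": joint torques, N m; "position": TCP position; "ee_rot": TCP orientation; "force": force on the tool from outside, world axes, zero at the start; "ft_torque": the same for the moment, N m; "width": opening from 0.0 (shut) to 1.0 (fully open); "gripper_force": force on a finger pad.
Only numpy, scipy, OpenCV 4.12 (cv2) and the standard library are available. Lean on these libraries where they do the work, as an engineer would, in place of code of your own. Each camera call takes 0.05 s, during which the arm holds its last target. There are 200 camera calls.

## Working session

There is one attempt and no reset: what is moved stays moved. The work goes in short steps, Python scripts to look and compute and a tool call to move; the robot and the scene stay as the last step left them, time stands still between calls to the robot, and variables do not carry over. Pictures are saved under pics/ and viewed, at most 14 in all, crops included, and the job is handed in when it is done.

Besides the shell and the picture viewer there is one more tool, called after ">>>" in YAML: its name, and indented under it one key for each argument. move_arm: Moves the arm, as the interface text tells. Shift numbers are shares of 0.75 m and turn numbers shares of 60 degrees, none past 1 either way. Its arguments: {"type":"object","properties":{"series":{"type":"array"},"claw":{"type":"number"},"squeeze":{"type":"number"}},"required":["series"]}

```bash
mkdir -p pics; python3 - <<'E'
from cell import readout,get_image,calibration
import cv2,numpy as np
print(readout.observe())
for n in ("scene","side"):
    im,d=get_image(n); cv2.imwrite(f"pics/{n}.png",im[...,::-1]); np.savez(f"{n}.npz",im=im,d=d)
    print(n,calibration(n))
print(calibration("wrist"))
E
```

```text
{'clock': 0.0, 'joints': array([ 1.23040036,  0.43521364,  0.02498925,  1.57410807, -0.01156005,
        1.13404453, -0.07511723]), 'dq': array([-0.00079688, -0.00045724,  0.00123628,  0.00069034,  0.00064003,
       -0.00135452, -0.00046428]), 'joint_efforts': array([ 1.45948001e-03, -6.67827272e+01,  9.85720418e-01, -3.14458466e+01,
       -6.04983210e-02,  4.29728057e-02,  9.63029242e-05]), 'position': array([ 0.14702012, -0.60691252,  0.22594677]), 'ee_rot': array([-3.11785524e+00, -3.72329116e-01,  5.97159714e-04]), 'force': array([ 0.20340595,  0.48959708, -0.09278498]), 'ft_torque': array([0.00757918, 0.0085169 , 0.01709563]), 'gripper_force': 0.0, 'width': 1.0040276357460074}
scene {'fx': 536.7378705908271, 'fy': 536.7378705908271, 'cx': 278.21295184639695, 'cy': 198.45842799121934, 'k1': 0.01972964718223244, 'view': array([[-0.56113494, -0.8277161 , -0.00369364,  0.40296605],
       [-0.32885703,  0.22703325, -0.91668367,  0.21185988],
       [ 0.75959241, -0.51316855, -0.39959655,  0.9533158 ],
       [ 0.        ,  0.        ,  0.        ,  1.        ]])}
side {'fx': 408.6
[... 155 characters left out ...]
12631, -0.00112348,  0.52718025],
       [-0.23820123,  0.5167093 , -0.82235739,  0.11174838],
       [ 0.34607449, -0.74599289, -0.56897018,  0.85027976],
       [ 0.        ,  0.        ,  0.        ,  1.        ]])}
{'fx': 324.18022173048575, 'fy': 324.18022173048575, 'cx': 277.050748558865, 'cy': 210.2618904531977, 'k1': -0.025087664110190713, 'mount': array([[ 1.12914591e-03, -9.62540692e-01, -2.71134914e-01,
         7.29788002e-02],
       [ 9.99999270e-01,  1.20344949e-03, -1.07784042e-04,
         1.42250113e-03],
       [ 4.30043699e-04, -2.71134594e-01,  9.62541348e-01,
        -1.57769946e-01],
       [ 0.00000000e+00,  0.00000000e+00,  0.00000000e+00,
         1.00000000e+00]])}
```

View pics/scene.png

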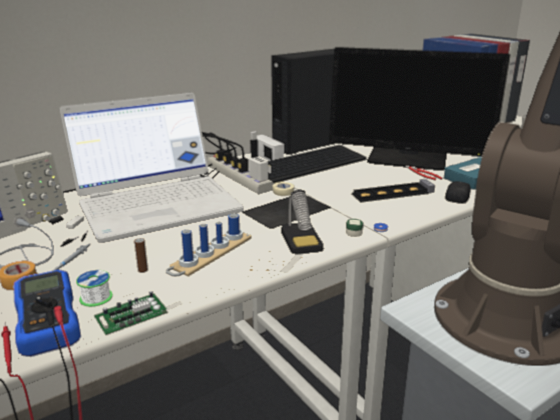

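View pics/side.png

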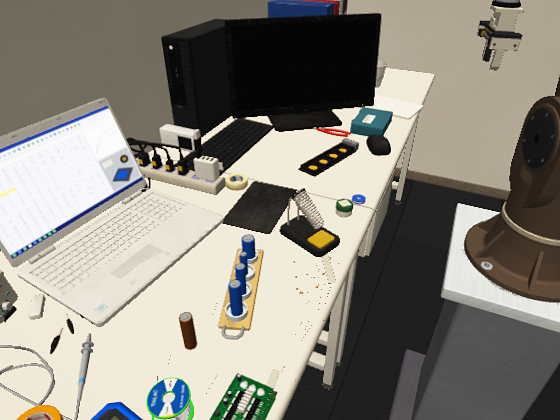

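Scene view: four blue cells at about (187,247), (203,238), (219,233) and (234,225), with the pull loop at (175,271). The stand is at (393,190), its terminal block at (428,186). The brown look-alike is at (141,255). I'll measure these next.

```bash
cat > h.py <<'E'
import numpy as np,cv2
from cell import calibration,readout,get_image
from scipy.spatial.transform import Rotation as R
def K(c): return np.array([[c['fx'],0,c['cx']],[0,c['fy'],c['cy']],[0,0,1]]),np.array([c['k1'],0,0,0,0.])
def cam2world(n,st=None):
    c=calibration(n)
    if n!='wrist': return np.linalg.inv(c['view'])
    T=np.eye(4);T[:3,:3]=R.from_rotvec(st['ee_rot']).as_matrix();T[:3,3]=st['position'];return T@c['mount']
def rays(n,uv,st=None):
    k,d=K(calibration(n));p=cv2.undistortPoints(np.float64(uv).reshape(-1,1,2),k,d)[:,0]
    T=cam2world(n,st);return T[:3,3],np.c_[p,np.ones(len(p))]@T[:3,:3].T
def onplane(n,uv,z,st=None):
    o,r=rays(n,uv,st);return o+r*((z-o[2])/r[:,2])[:,None]
def cloud(n,d,st=None):
    v,u=np.mgrid[:420,:560];o,r=rays(n,np.c_[u.ravel(),v.ravel()],st)
    return (o+r*d.reshape(-1,1)).reshape(420,560,3)
E
python3 - <<'E'
from h import *
for n,box in (("scene",(150,200,260,290)),("side",(200,220,280,350))):
    f=np.load(n+".npz");im,d=f['im'],f['d'];P=cloud(n,d)
    hsv=cv2.cvtColor(im,cv2.COLOR_RGB2HSV)
    blue=cv2.inRange(hsv,(100,120,50),(125,255,255))
    brass=cv2.inRange(hsv,(12,120,100),(28,255,255))
    for nm,m in(("blue",blue),("brass",brass)):
        k,l,s,c=cv2.connectedComponentsWithStats(m)
        for i in range(1,k):
            if 8<s[i,4]<700:
                q=P[(l==i)&(d>0)]
                if len(q): print(n,nm,c[i].round(1),s[i],np.median(q,0).round(3),"ztop",np.percentile(q[:,2],97).round(3), onplane(n,[c[i]],.006).round(3) if nm=="brass" else "")
s=np.load("scene.npz")['im'];t=np.load("side.npz")['im']
a=cv2.resize(s[205:285,160:260],(400,320),interpolation=3);b=cv2.resize(t[225:345,200:280],(213,320),interpolation=3)
c=cv2.resize(s[170:210,340:440],(400,160),interpolation=3)
o=np.zeros((480,613,3),np.uint8);o[:320,:400]=a;o[:320,400:]=b;o[320:,:400]=c;cv2.imwrite("pics/crop.png",o[...,::-1])
E
```

```text
scene blue [447.   39.5] [440  39  15   2  15] [ 0.927 -0.906  0.315] ztop 0.316 
scene blue [456.7  47.2] [424  40  73  13 539] [ 0.856 -0.872  0.3  ] ztop 0.341 
scene blue [187.1 156.4] [181 153  13   8  70] [0.9   0.185 0.083] ztop 0.091 
scene blue [156.1 173.5] [118 167  78  14  82] [0.899 0.281 0.053] ztop 0.055 
scene blue [  0.4 215.6] [  0 211   2   9  15] [0.825 0.678 0.062] ztop 0.07 
scene blue [233.1 225.7] [229 217  10  17 144] [0.513 0.26  0.044] ztop 0.063 
scene blue [218.7 233.7] [217 225   5  18  75] [0.504 0.301 0.041] ztop 0.061 
scene blue [380.5 225.9] [375 224  12   5  45] [ 0.377 -0.061  0.01 ] ztop 0.012 
scene blue [203.5 239.2] [200 227   8  25 146] [0.484 0.348 0.051] ztop 0.077 
scene blue [187.  246.8] [182 234  10  27 212] [0.467 0.393 0.054] ztop 0.082 
scene blue [ 69.2 310.7] [ 54 270  26  75 658] [0.378 0.643 0.043] ztop 0.047 
scene blue [ 85.7 275.9] [ 77 271  20  12  80] [0.487 0.591 0.046] ztop 0.047 
scene blue [ 99.  279.7] [ 89 274  19  12  95] [0.458 0.573 0.045] ztop 0.047 
scene brass [224.1 158.4] [223 157   3   4  11] [0.913 0.062 0.04
[... 2579 characters left out ...]
 brass [312.5 167.1] [308 165  10   5  34] [ 0.539 -0.162  0.007] ztop 0.018 [[ 0.539 -0.164  0.006]]
side brass [179.5 168. ] [178 166   4   5  18] [0.825 0.061 0.051] ztop 0.057 [[ 0.879 -0.002  0.006]]
side brass [320.6 238.7] [307 230  28  18 297] [0.408 0.14  0.017] ztop 0.019 [[0.411 0.127 0.006]]
side brass [236.6 258.9] [234 251   6  15  32] [0.543 0.267 0.01 ] ztop 0.011 [[0.547 0.261 0.006]]
side brass [232.4 274.5] [230 267   5  13  29] [0.53 0.31 0.01] ztop 0.011 [[0.532 0.305 0.006]]
side brass [ 42.  411.8] [ 17 405  45  15 322] [0.627 0.665 0.028] ztop 0.03 [[0.641 0.662 0.006]]
side brass [165.6 415.6] [160 415  12   2  13] [0.459 0.604 0.044] ztop 0.045 [[0.478 0.59  0.006]]
```

View pics/crop.png

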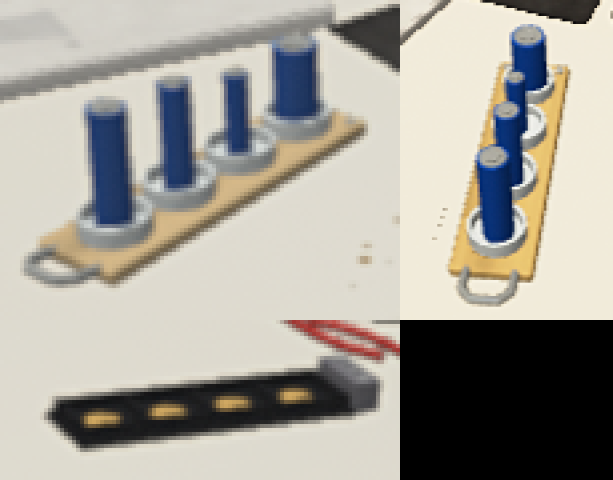

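The crop shows the order from the loop: tall, standard, slim, fat. The terminal block is at the end near (0.497,-0.303). I'll check obstacle heights along the route.

```bash
python3 - <<'E'
from h import *
Q=[]
for n in("scene","side"):
    d=np.load(n+".npz")['d'];P=cloud(n,d);Q.append(P[d>0])
Q=np.concatenate(Q);x=np.arange(.3,.95,.05);y=np.arange(.5,-.6,-.05)
print("y\\x",(x*100).astype(int))
for b in y:
    row=[]
    for a in x:
        m=(abs(Q[:,0]-a-.025)<.025)&(abs(Q[:,1]-b-.025)<.025)&(Q[:,2]<.6)
        row.append(int(1000*np.percentile(Q[m,2],99)) if m.sum()>3 else -1)
    print(round(b,2),row)
s=readout.observe();print(R.from_rotvec(s['ee_rot']).as_matrix().round(3))
E
```

```text
y\x [30 35 40 44 49 54 59 64 70 74 79 84 89]
0.5 [4, 20, 13, 4, 3, 3, 4, 22, 22, 21, 92, 166, 5]
0.45 [3, 8, 15, 3, 72, 3, 4, 24, 24, 25, 25, 24, 131]
0.4 [3, 3, 13, 23, 3, 3, 3, 24, 24, 25, 25, 28, 144]
0.35 [3, 3, 10, 85, 17, 3, 4, 24, 24, 25, 25, 38, 159]
0.3 [3, 3, 3, 80, 64, 3, 9, 24, 24, 25, 25, 57, 170]
0.25 [3, 3, 4, 23, 66, 8, 21, 24, 24, 25, 25, 67, 185]
0.2 [3, 3, 4, 10, 66, 11, 22, 24, 24, 25, 25, 75, 199]
0.15 [3, 17, 19, 15, 4, 5, 23, 24, 24, 25, 25, 89, 212]
0.1 [3, 19, 94, 112, 15, 6, 6, 4, 19, 22, 23, 97, 217]
0.05 [3, 4, 17, 91, 6, 6, 6, 4, 87, 154, 113, 124, 124]
0.0 [3, 30, 31, 4, 5, 5, 5, 21, 88, 162, 103, 88, 83]
-0.05 [3, 30, 31, 4, 5, 6, 5, 22, 22, 21, 20, 22, 2]
-0.1 [3, 9, 3, 4, 4, 4, 4, 4, 4, 21, 23, 31, 57]
-0.15 [3, 4, 4, 4, 18, 17, 4, 4, 4, 20, 23, 63, 64]
-0.2 [3, 4, 4, 15, 19, 18, 4, 4, 4, 21, 23, 25, 313]
-0.25 [3, 4, 4, 18, 18, 15, 4, 4, 4, 20, 23, 24, 313]
-0.3 [3, 4, 4, 18, 18, 5, 4, 5, 5, 21, 23, 25, 313]
-0.35 [3, 37, 38, 27, 26, 4, 5, 5, 10, 21, 177, 334, 313]
-0.4 [3, 41, 42, 4, 14, 15, 4, 14, 14, 231, 337, 338, 313]
-0.45 [3, 19, 39, 39, 38, 14, 14, 15, 301, 338, 338, 5, 4]
-0.5 [3, 4, 39, 40, 40, 14, 106, 331, 338, 338, 13, 3, -711]
-0.55 [3, 4, 39, 40, 40, 189, 336, 339, 337, 10, -710, -709, -1]
[[ 0.972  0.235 -0.   ]
 [ 0.235 -0.972  0.001]
 [-0.    -0.001 -1.   ]]
```

>>> move_arm:
  series:
    - [0.04,0.046,0,0,0,0.1]
    - [0.08,0.092,0,0,0,0.2]
    - [0.12,0.138,0,0,0,0.3]
    - [0.16,0.184,0,0,0,0.4]
    - [0.2,0.23,0,0,0,0.5]

```text
clock: 0.6
position: [0.298, -0.4332, 0.2266]
ee_rot: [-2.914, -1.173, 0.0]
force: [1.0, -0.6, 0.4]
width: 1.001
gripper_force: 0.0
```

>>> move_arm:
  series:
    - [0.04,0.046,0,0,0,0.1]
    - [0.08,0.092,0,0,0,0.2]
    - [0.12,0.138,0,0,0,0.3]
    - [0.16,0.184,0,0,0,0.4]
    - [0.2,0.23,0,0,0,0.47]

```text
clock: 1.1
position: [0.4479, -0.2609, 0.2266]
ee_rot: [-2.541, -1.847, 0.0]
force: [1.1, -0.2, -0.2]
width: 0.997
gripper_force: 0.0
```

>>> move_arm:
  series:
    - [0.04,0.046,0,0,0,0]
    - [0.07,0.083,0,0,0,0]
    - [0.07,0.083,0,0,0,0]
    - [0.07,0.083,0,0,0,0]

```text
clock: 1.5
position: [0.4997, -0.1995, 0.2263]
ee_rot: [-2.542, -1.845, 0.001]
force: [-0.6, -0.3, -0.4]
width: 0.997
gripper_force: 0.0
```

```bash
python3 - <<'E'
from h import *
s=readout.observe();im,d=get_image("wrist");cv2.imwrite("pics/w1.png",im[...,::-1])
print(s['clock'],s['position'],s['ee_rot'],s['joints'].round(2))
b=cv2.inRange(cv2.cvtColor(im,cv2.COLOR_RGB2HSV),(12,110,80),(30,255,255))
k,l,t,c=cv2.connectedComponentsWithStats(b)
for i in range(1,k):
    if t[i,4]>60: print(c[i].round(1),t[i],onplane("wrist",[c[i]],.006,s).round(4))
E
```

```text
1.5 [ 0.4997338  -0.19948303  0.22629389] [-2.54197716e+00 -1.84482873e+00  9.00055657e-04] [ 0.59  0.33 -0.4   1.76  0.14  1.08 -0.17]
[298.8 142. ] [288 132  22  21 373] [[ 0.5382 -0.1629  0.006 ]]
[298.  183.1] [288 173  21  21 350] [[ 0.5234 -0.2084  0.006 ]]
[297.5 221.9] [287 212  21  20 320] [[ 0.5087 -0.2542  0.006 ]]
[296.8 258. ] [287 249  20  19 294] [[ 0.4938 -0.2997  0.006 ]]
[ 91.4 295.7] [ 84 267  20  56 423] [[ 0.2193 -0.2684  0.006 ]]
[463.5 296.1] [452 267  19  56 357] [[ 0.6875 -0.4206  0.006 ]]
[432.9 340.2] [ 262  332  298   14 2395] [[ 0.6364 -0.4758  0.006 ]]
```

View pics/w1.png

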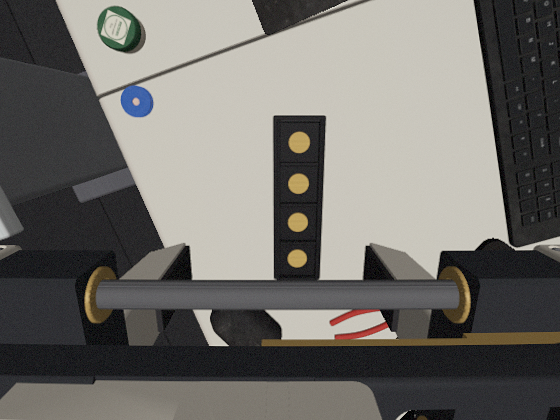

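Wrist view: the brass discs are in a column at (299,142), (298,183), (298,222) and (297,258), and the block end is at the bottom, hidden behind the fingers. Next I'll go to the rack.

>>> move_arm:
  series:
    - [0.006,0.065,0.01,0,0,0.13]
    - [0.011,0.125,0.015,0,0,0.26]
    - [0.016,0.185,0.015,0,0,0.39]
    - [0.02,0.245,0.015,0,0,0.5]
    - [0.023,0.305,0.015,0,0,0.6]

```text
clock: 2.05
position: [0.5166, 0.0281, 0.238]
ee_rot: [1.848, 2.539, -0.001]
force: [0.3, -0.2, -0.2]
width: 1.003
gripper_force: 0.0
```

>>> move_arm:
  series:
    - [0.0,0.06,0,0,0,0]
    - [0.0,0.12,0,0,0,0]
    - [0.0,0.18,0,0,0,0]
    - [0.0,0.24,0,0,0,0]
    - [0.0,0.27,0,0,0,0]

```text
clock: 2.55
position: [0.5165, 0.2335, 0.238]
ee_rot: [-1.849, -2.539, -0.001]
force: [0.1, 0.0, 0.3]
width: 1.001
gripper_force: 0.0
```

>>> move_arm:
  series:
    - [0.0,0.02,0,0,0,0]
    - [0.0,0.02,0,0,0,0]
    - [0.0,0.02,0,0,0,0]

```text
clock: 2.85
position: [0.5175, 0.2439, 0.2377]
ee_rot: [1.853, 2.536, -0.002]
force: [0.4, -0.3, 0.3]
width: 1.0
gripper_force: 0.0
```

```bash
cat > lookrack.py <<'E'
from h import *
import sys
s=readout.observe();im,d=get_image("wrist");cv2.imwrite("pics/"+sys.argv[1],im[...,::-1]);np.savez("w.npz",im=im,d=d,st=s)
print(s['clock'],s['position'],s['ee_rot'],s['joints'].round(2))
P=cloud("wrist",d,s)
zone=(d>0)&(P[...,0]>.42)&(P[...,0]<.57)&(P[...,1]>.2)&(P[...,1]<.48)
# tops: depth points above 45 mm, clustered
m=(zone&(P[...,2]>.055)).astype(np.uint8)
k,l,t,c=cv2.connectedComponentsWithStats(m)
for i in range(1,k):
    if t[i,4]>30:
        q=P[l==i];zt=np.percentile(q[:,2],90);top=q[q[:,2]>zt-.004]
        uv=np.argwhere((l==i)&(P[...,2]>zt-.004))[:,::-1]
        (cc,r)=cv2.minEnclosingCircle(np.float32(uv))
        print(t[i],"ztop",zt.round(4),"uv",np.round(cc,1),round(r,1),onplane("wrist",[cc],zt,s).round(4),top.mean(0).round(4))
E
python3 lookrack.py w2.png
```

```text
2.85 [0.51751687 0.24389625 0.23769787] [ 1.85281612e+00  2.53613641e+00 -1.98155548e-03] [-0.07  0.42 -0.65  1.65  0.27  1.17 -0.48]
[271  15  23  33 604] ztop 0.0843 uv [282.   27.8] 13.2 [[0.4763 0.3862 0.0843]] [0.4759 0.3866 0.0832]
[273  75  19  23 335] ztop 0.0795 uv [282.5  85.1] 10.2 [[0.4911 0.3422 0.0795]] [0.4909 0.3422 0.0783]
[280 132  14  15 163] ztop 0.0645 uv [286.5 139. ] 7.2 [[0.5104 0.2966 0.0645]] [0.5104 0.2964 0.0633]
[274 172  24  25 495] ztop 0.0644 uv [285.5 184.5] 12.3 [[0.5238 0.2523 0.0644]] [0.5239 0.252  0.0632]
[    0   243   560   177 77859] ztop 0.3499 uv [279.4 398. ] 280.2 [[0.5106 0.2674 0.3499]] [0.5028 0.264  0.3497]
```

View pics/w2.png

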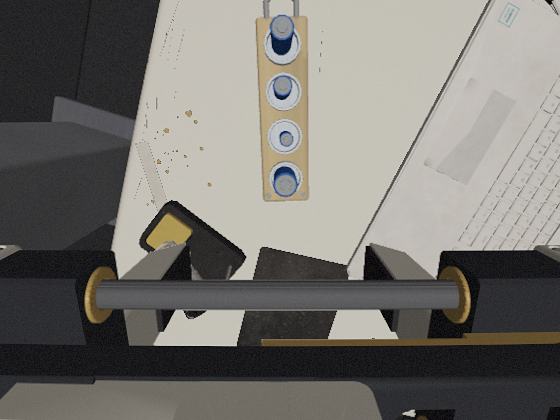

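Wrist view: tall (282,28), standard (283,85), slim (287,139) and fat (286,185), with the loop at the top. I'll take the fat cell first.

>>> move_arm:
  series:
    - [0.009,0.011,-0.05,0,0,0]
    - [0.009,0.011,-0.11,0,0,0]
    - [0.009,0.011,-0.17,0,0,0]
    - [0.009,0.011,-0.215,0,0,0]
    - [0.009,0.011,-0.24,0,0,0]
  claw: 1

```text
clock: 3.4
position: [0.5231, 0.2507, 0.055]
ee_rot: [-1.854, -2.536, 0.007]
force: [-0.5, 0.4, 0.2]
width: 0.999
gripper_force: 0.0
```

>>> move_arm:
  series:
    - [0,0,-0.02,0,0,0]
    - [0,0,-0.035,0,0,0]
    - [0,0,-0.035,0,0,0]
    - [0,0,-0.035,0,0,0]

```text
clock: 3.8
position: [0.5243, 0.2543, 0.0325]
ee_rot: [1.851, 2.538, 0.001]
force: [-0.1, 0.4, 0.6]
width: 1.002
gripper_force: 0.0
```

>>> move_arm:
  series:
    - [0,0,0,0,0,0]
    - [0,0,0,0,0,0]
    - [0,0,0,0,0,0]
    - [0,0,0,0,0,0]
    - [0,0,0,0,0,0]
  claw: -1
  squeeze: 20

```text
clock: 4.3
position: [0.5238, 0.2544, 0.0319]
ee_rot: [1.85, 2.539, 0.0]
force: [0.3, 0.4, -0.0]
width: 0.615
gripper_force: 0.0
```

>>> move_arm:
  series:
    - [0,0,0,0,0,0]
    - [0,0,0,0,0,0]
    - [0,0,0,0,0,0]
    - [0,0,0,0,0,0]
    - [0,0,0,0,0,0]

```text
clock: 4.8
position: [0.5236, 0.2543, 0.0317]
ee_rot: [-1.851, -2.539, 0.0]
force: [-0.4, -0.5, 0.1]
width: 0.287
gripper_force: 20.0
```

>>> move_arm:
  series:
    - [0,0,0.03,0,0,0]
    - [0,0,0.08,0,0,0]
    - [0,0,0.14,0,0,0]
    - [0,0,0.19,0,0,0]
    - [0,0,0.21,0,0,0]

```text
clock: 5.3
position: [0.5248, 0.2555, 0.1931]
ee_rot: [1.849, 2.537, 0.007]
force: [0.9, 0.2, -1.7]
width: 0.282
gripper_force: 20.0
```

>>> move_arm:
  series:
    - [0,-0.03,0,0,0,-0.04]
    - [0,-0.085,0,0,0,-0.1]
    - [0,-0.145,0,0,0,-0.18]
    - [0,-0.205,0,0,0,-0.26]
    - [0,-0.265,0,0,0,-0.34]

```text
clock: 5.8
position: [0.523, 0.0536, 0.1885]
ee_rot: [-2.274, -2.167, 0.002]
force: [0.8, -0.6, 0.3]
width: 0.282
gripper_force: 20.0
```

>>> move_arm:
  series:
    - [0.004,-0.06,0,0,0,-0.08]
    - [0.008,-0.12,0,0,0,-0.16]
    - [0.012,-0.18,0,0,0,-0.22]
    - [0.016,-0.23,0,0,0,-0.25]
    - [0.02,-0.265,0,0,0,-0.258]

```text
clock: 6.3
position: [0.5377, -0.1468, 0.1883]
ee_rot: [-2.547, -1.84, 0.003]
force: [0.0, -0.5, -1.3]
width: 0.284
gripper_force: 20.0
```

>>> move_arm:
  series:
    - [0,-0.015,0,0,0,0]
    - [0,-0.024,0,0,0,0]
    - [0,-0.024,0,0,0,0]
    - [0,-0.024,0,0,0,0]

```text
clock: 6.7
position: [0.5387, -0.1594, 0.1892]
ee_rot: [-2.54, -1.848, -0.001]
force: [0.4, 0.5, -0.3]
width: 0.288
gripper_force: 20.0
```

>>> move_arm:
  series:
    - [0,-0.003,-0.05,0,0,0]
    - [0,-0.003,-0.11,0,0,0]
    - [0,-0.003,-0.16,0,0,0]
    - [0,-0.003,-0.19,0,0,0]
    - [0,-0.003,-0.2,0,0,0]

```text
clock: 7.2
position: [0.5372, -0.1613, 0.0369]
ee_rot: [-2.537, -1.846, 0.003]
force: [0.2, -0.8, -1.7]
width: 0.284
gripper_force: 20.0
```

>>> move_arm:
  series:
    - [0,0,-0.008,0,0,0]
    - [0,0,-0.015,0,0,0]
    - [0,0,-0.018,0,0,0]
    - [0,0,-0.018,0,0,0]
    - [0,0,-0.018,0,0,0]

```text
clock: 7.7
position: [0.5391, -0.1636, 0.0264]
ee_rot: [2.542, 1.845, 0.001]
force: [0.9, 0.5, -1.2]
width: 0.279
gripper_force: 20.0
```

>>> move_arm:
  series:
    - [0,0,-0.001,0,0,0]
    - [0,0,-0.001,0,0,0]
    - [0,0,-0.001,0,0,0]
    - [0,0,-0.001,0,0,0]
    - [0,0,-0.001,0,0,0]
  claw: 0.3

```text
clock: 8.2
position: [0.5388, -0.1635, 0.0251]
ee_rot: [2.543, 1.845, 0.0]
force: [-0.3, 0.1, -0.5]
width: 0.636
gripper_force: 0.0
```

>>> move_arm:
  series:
    - [0,0,0.02,0,0,0]
    - [0,0,0.07,0,0,0]
    - [0,0,0.13,0,0,0]
    - [0,0,0.18,0,0,0]
    - [0,0,0.21,0,0,0]

```text
clock: 8.7
position: [0.5398, -0.1634, 0.1858]
ee_rot: [2.54, 1.844, 0.004]
force: [0.7, 0.4, -0.2]
width: 0.647
gripper_force: 0.0
```

```bash
python3 - <<'E'
from h import *
s=readout.observe();im,d=get_image("wrist");cv2.imwrite("pics/w3.png",im[...,::-1]);print(s['clock'],s['position'],s['joints'].round(2))
P=cloud("wrist",d,s)
m=(d>0)&(P[...,0]>.42)&(P[...,0]<.6)&(P[...,1]>-.34)&(P[...,1]<-.1)&(P[...,2]>.045)&(P[...,2]<.12)
if m.any():
  q=P[m];print(m.sum(),np.percentile(q[:,2],95),q[q[:,2]>np.percentile(q[:,2],90)-.004].mean(0))
E
```

```text
8.7 [ 0.5397993 -0.1634136  0.1857717] [ 0.51  0.41 -0.42  1.75  0.19  1.01 -0.3 ]
662 0.057788180949587216 [ 0.5397352  -0.1657627   0.05627256]
```

View pics/w3.png

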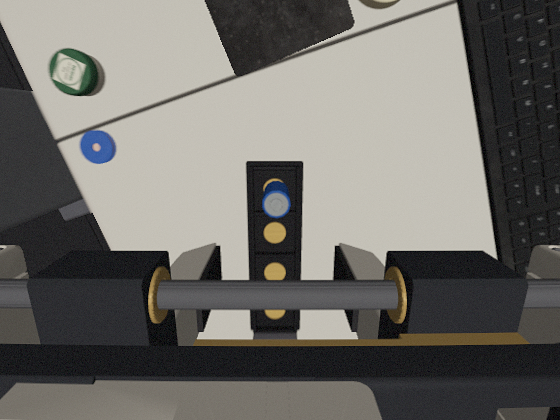

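The fat cell stands upright in the fourth bay at (275,203), about 3 mm off centre. The slim cell is next.

>>> move_arm:
  series:
    - [0,0.04,0,0,0,0.06]
    - [-0.006,0.1,0,0,0,0.16]
    - [-0.012,0.16,0,0,0,0.26]
    - [-0.018,0.22,0,0,0,0.36]
    - [-0.024,0.28,0,0,0,0.46]

```text
clock: 9.25
position: [0.5202, 0.0481, 0.1824]
ee_rot: [2.024, 2.402, 0.0]
force: [1.2, 0.3, -0.1]
width: 0.648
gripper_force: 0.0
```

>>> move_arm:
  series:
    - [-0.004,0.06,0,0,0,0.08]
    - [-0.008,0.12,0,0,0,0.14]
    - [-0.012,0.18,0,0,0,0.14]
    - [-0.015,0.24,0,0,0,0.14]
    - [-0.015,0.29,0,0,0,0.14]

```text
clock: 9.75
position: [0.5085, 0.2667, 0.1824]
ee_rot: [-1.846, -2.542, -0.0]
force: [0.8, -0.8, 0.3]
width: 0.651
gripper_force: 0.0
```

>>> move_arm:
  series:
    - [0,0.025,0,0,0,0]
    - [0,0.042,0,0,0,0]
    - [0,0.042,0,0,0,0]
    - [0,0.042,0,0,0,0]
    - [0,0.042,0,0,0,0]

```text
clock: 10.25
position: [0.51, 0.2937, 0.1823]
ee_rot: [1.85, 2.538, -0.001]
force: [-0.6, -0.7, 0.1]
width: 0.65
gripper_force: 0.0
```

>>> move_arm:
  series:
    - [0,0.003,-0.05,0,0,0]
    - [0,0.003,-0.11,0,0,0]
    - [0,0.003,-0.16,0,0,0]
    - [0,0.003,-0.185,0,0,0]
    - [0,0.003,-0.203,0,0,0]

```text
clock: 10.75
position: [0.5093, 0.2958, 0.0286]
ee_rot: [-1.85, -2.539, 0.004]
force: [0.5, 1.2, 0.1]
width: 0.655
gripper_force: 0.0
```

>>> move_arm:
  series:
    - [0,0,0,0,0,0]
    - [0,0,0,0,0,0]
    - [0,0,0,0,0,0]
    - [0,0,0,0,0,0]
    - [0,0,0,0,0,0]

```text
clock: 11.25
position: [0.5099, 0.2981, 0.0311]
ee_rot: [1.848, 2.54, 0.002]
force: [0.5, 1.0, -0.0]
width: 0.651
gripper_force: 0.0
```

>>> move_arm:
  series:
    - [0,0,0,0,0,0]
    - [0,0,0,0,0,0]
    - [0,0,0,0,0,0]
    - [0,0,0,0,0,0]
    - [0,0,0,0,0,0]
  claw: -1
  squeeze: 15

```text
clock: 11.75
position: [0.5094, 0.2978, 0.0302]
ee_rot: [1.848, 2.541, -0.0]
force: [-0.9, 0.5, -0.1]
width: 0.267
gripper_force: 0.0
```

>>> move_arm:
  series:
    - [0,0,0,0,0,0]
    - [0,0,0,0,0,0]
    - [0,0,0,0,0,0]
    - [0,0,0,0,0,0]

```text
clock: 12.15
position: [0.5094, 0.2978, 0.0302]
ee_rot: [-1.848, -2.541, 0.0]
force: [-0.1, 0.7, -0.2]
width: 0.154
gripper_force: 15.0
```

>>> move_arm:
  series:
    - [0,0,0.03,0,0,0]
    - [0,0,0.08,0,0,0]
    - [0,0,0.14,0,0,0]
    - [0,0,0.19,0,0,0]
    - [0,0,0.21,0,0,0]

```text
clock: 12.65
position: [0.5105, 0.2991, 0.1917]
ee_rot: [1.847, 2.539, 0.008]
force: [-0.3, 0.1, -0.7]
width: 0.154
gripper_force: 15.0
```

>>> move_arm:
  series:
    - [0,-0.04,0,0,0,-0.04]
    - [0,-0.1,0,0,0,-0.1]
    - [0,-0.16,0,0,0,-0.18]
    - [0,-0.22,0,0,0,-0.26]
    - [0,-0.28,0,0,0,-0.34]

```text
clock: 13.15
position: [0.5088, 0.0858, 0.1872]
ee_rot: [-2.272, -2.169, 0.001]
force: [1.1, 0.2, -1.0]
width: 0.152
gripper_force: 15.0
```

>>> move_arm:
  series:
    - [0.004,-0.06,0,0,0,-0.08]
    - [0.008,-0.12,0,0,0,-0.16]
    - [0.012,-0.18,0,0,0,-0.22]
    - [0.016,-0.24,0,0,0,-0.25]
    - [0.019,-0.3,0,0,0,-0.258]

```text
clock: 13.65
position: [0.5232, -0.139, 0.1873]
ee_rot: [-2.542, -1.846, 0.001]
force: [1.4, 0.2, -0.6]
width: 0.155
gripper_force: 15.0
```

>>> move_arm:
  series:
    - [0,-0.05,0,0,0,0]
    - [0,-0.08,0,0,0,0]
    - [0,-0.094,0,0,0,0]
    - [0,-0.094,0,0,0,0]
    - [0,-0.094,0,0,0,0]

```text
clock: 14.15
position: [0.5238, -0.2059, 0.1875]
ee_rot: [-2.538, -1.849, -0.001]
force: [-0.2, 0.6, -0.7]
width: 0.155
gripper_force: 15.0
```

>>> move_arm:
  series:
    - [0,-0.002,-0.05,0,0,0]
    - [0,-0.002,-0.11,0,0,0]
    - [0,-0.002,-0.16,0,0,0]
    - [0,-0.002,-0.19,0,0,0]
    - [0,-0.002,-0.2,0,0,0]

```text
clock: 14.65
position: [0.5225, -0.2064, 0.0355]
ee_rot: [-2.535, -1.85, 0.002]
force: [-0.1, 0.2, -0.6]
width: 0.154
gripper_force: 15.0
```

>>> move_arm:
  series:
    - [0,0,-0.008,0,0,0]
    - [0,0,-0.015,0,0,0]
    - [0,0,-0.018,0,0,0]
    - [0,0,-0.018,0,0,0]
    - [0,0,-0.018,0,0,0]

```text
clock: 15.15
position: [0.5241, -0.2093, 0.0249]
ee_rot: [2.54, 1.847, 0.001]
force: [0.5, 0.2, -0.0]
width: 0.154
gripper_force: 15.0
```

>>> move_arm:
  series:
    - [0,0,-0.001,0,0,0]
    - [0,0,-0.001,0,0,0]
    - [0,0,-0.001,0,0,0]
    - [0,0,-0.001,0,0,0]
    - [0,0,-0.001,0,0,0]
  claw: 0.3

```text
clock: 15.65
position: [0.5238, -0.2092, 0.0235]
ee_rot: [2.541, 1.848, 0.0]
force: [0.2, -0.1, 0.3]
width: 0.536
gripper_force: 0.0
```

>>> move_arm:
  series:
    - [0,0,0,0,0,0]
    - [0,0,0.02,0,0,0]
    - [0,0,0.07,0,0,0]
    - [0,0,0.14,0,0,0]
    - [0,0,0.21,0,0,0]

```text
clock: 16.15
position: [0.5231, -0.2088, 0.1773]
ee_rot: [-2.539, -1.848, 0.001]
force: [0.5, -0.3, 0.1]
width: 0.649
gripper_force: 0.0
```

>>> move_arm:
  series:
    - [0,0.04,0,0,0,0.06]
    - [-0.006,0.1,0,0,0,0.16]
    - [-0.012,0.16,0,0,0,0.26]
    - [-0.018,0.22,0,0,0,0.36]
    - [-0.024,0.28,0,0,0,0.46]

```text
clock: 16.65
position: [0.5053, 0.0024, 0.1762]
ee_rot: [2.021, 2.404, 0.0]
force: [0.4, -0.2, -0.0]
width: 0.65
gripper_force: 0.0
```

```bash
cat > tops.py <<'E'
from h import *
im,d=get_image("side");P=cloud("side",d)
for n,z0,y0,y1 in(("stand",.025,-.34,-.12),("rack",.045,.2,.45)):
    m=((d>0)&(P[...,0]>.42)&(P[...,0]<.6)&(P[...,1]>y0)&(P[...,1]<y1)&(P[...,2]>z0)&(P[...,2]<.1)).astype(np.uint8)
    k,l,t,c=cv2.connectedComponentsWithStats(m)
    for i in range(1,k):
        if t[i,4]>12:
            q=P[l==i];print(n,t[i],q.mean(0).round(3),"ztop",np.percentile(q[:,2],95).round(3))
cv2.imwrite("pics/side_now.png",im[...,::-1])
E
python3 tops.py
```

```text
stand [343 139  14   6  26] [ 0.478 -0.33   0.026] ztop 0.027
stand [321 144   6  13  58] [ 0.523 -0.206  0.043] ztop 0.058
stand [309 149  10  15 125] [ 0.537 -0.157  0.046] ztop 0.058
rack [228 263  18  42 469] [0.479 0.376 0.069] ztop 0.084
```

>>> move_arm:
  series:
    - [-0.004,0.06,0,0,0,0.08]
    - [-0.008,0.12,0,0,0,0.14]
    - [-0.012,0.18,0,0,0,0.14]
    - [-0.016,0.24,0,0,0,0.14]
    - [-0.02,0.3,0,0,0,0.14]

```text
clock: 17.2
position: [0.4905, 0.2272, 0.176]
ee_rot: [1.846, 2.541, 0.0]
force: [1.1, -0.1, -0.5]
width: 0.648
gripper_force: 0.0
```

>>> move_arm:
  series:
    - [0,0.06,0,0,0,0]
    - [0,0.11,0,0,0,0]
    - [0,0.14,0,0,0,0]
    - [0,0.15,0,0,0,0]
    - [0,0.15,0,0,0,0]

```text
clock: 17.7
position: [0.4904, 0.3389, 0.1757]
ee_rot: [-1.843, -2.543, 0.0]
force: [-0.6, -0.6, 0.9]
width: 0.651
gripper_force: 0.0
```

>>> move_arm:
  series:
    - [0,0,0,0,0,0]
    - [0,0,0,0,0,0]

```text
clock: 17.9
position: [0.4913, 0.3364, 0.1759]
ee_rot: [1.848, 2.54, -0.001]
force: [-0.1, 0.4, 0.3]
width: 0.651
gripper_force: 0.0
```

>>> move_arm:
  series:
    - [0,0.004,-0.05,0,0,0]
    - [0,0.004,-0.11,0,0,0]
    - [0,0.004,-0.15,0,0,0]
    - [0,0.004,-0.175,0,0,0]
    - [0,0.004,-0.188,0,0,0]

```text
clock: 18.4
position: [0.4905, 0.3392, 0.0332]
ee_rot: [-1.847, -2.541, 0.004]
force: [0.1, -0.4, -0.1]
width: 0.649
gripper_force: 0.0
```

>>> move_arm:
  series:
    - [0,0,0,0,0,0]
    - [0,0,0,0,0,0]
    - [0,0,0,0,0,0]
    - [0,0,0,0,0,0]

```text
clock: 18.8
position: [0.4913, 0.3417, 0.0361]
ee_rot: [1.845, 2.542, 0.003]
force: [0.1, 0.1, -0.4]
width: 0.65
gripper_force: 0.0
```

>>> move_arm:
  series:
    - [0,0,0,0,0,0]
    - [0,0,0,0,0,0]
    - [0,0,0,0,0,0]
    - [0,0,0,0,0,0]
    - [0,0,0,0,0,0]
  claw: -1
  squeeze: 20

```text
clock: 19.3
position: [0.4907, 0.3413, 0.035]
ee_rot: [1.845, 2.543, -0.0]
force: [0.5, 0.2, -0.0]
width: 0.265
gripper_force: 0.0
```

>>> move_arm:
  series:
    - [0,0,0,0,0,0]
    - [0,0,0,0,0,0]
    - [0,0,0,0,0,0]
    - [0,0,0,0,0,0]

```text
clock: 19.7
position: [0.4907, 0.3413, 0.035]
ee_rot: [1.845, 2.543, 0.0]
force: [-0.1, 0.5, -0.2]
width: 0.197
gripper_force: 20.0
```

>>> move_arm:
  series:
    - [0,0,0.03,0,0,0]
    - [0,0,0.08,0,0,0]
    - [0,0,0.14,0,0,0]
    - [0,0,0.19,0,0,0]
    - [0,0,0.21,0,0,0]

```text
clock: 20.2
position: [0.4916, 0.3427, 0.1965]
ee_rot: [1.844, 2.542, 0.008]
force: [0.7, -0.0, -0.3]
width: 0.197
gripper_force: 20.0
```

>>> move_arm:
  series:
    - [0,-0.04,0,0,0,-0.04]
    - [0,-0.1,0,0,0,-0.1]
    - [0,-0.16,0,0,0,-0.18]
    - [0,-0.22,0,0,0,-0.26]
    - [0,-0.28,0,0,0,-0.34]

```text
clock: 20.7
position: [0.49, 0.1293, 0.1919]
ee_rot: [-2.27, -2.171, 0.001]
force: [0.4, -1.1, -0.6]
width: 0.196
gripper_force: 20.0
```

>>> move_arm:
  series:
    - [0.004,-0.06,0,0,0,-0.08]
    - [0.008,-0.12,0,0,0,-0.16]
    - [0.012,-0.18,0,0,0,-0.22]
    - [0.018,-0.24,0,0,0,-0.25]
    - [0.024,-0.3,0,0,0,-0.258]

```text
clock: 21.2
position: [0.5081, -0.0956, 0.1921]
ee_rot: [-2.54, -1.849, 0.001]
force: [1.5, 1.0, 0.0]
width: 0.198
gripper_force: 20.0
```

>>> move_arm:
  series:
    - [0,-0.06,0,0,0,0]
    - [0,-0.12,0,0,0,0]
    - [0,-0.17,0,0,0,0]
    - [0,-0.2,0,0,0,0]
    - [0,-0.214,0,0,0,0]

```text
clock: 21.7
position: [0.5076, -0.257, 0.1915]
ee_rot: [-2.542, -1.846, 0.002]
force: [0.4, 1.1, -0.2]
width: 0.2
gripper_force: 20.0
```

>>> move_arm:
  series:
    - [0,0,0,0,0,0]
    - [0,0,0,0,0,0]
    - [0,0,0,0,0,0]

```text
clock: 22.0
position: [0.5091, -0.2521, 0.1925]
ee_rot: [-2.536, -1.854, -0.001]
force: [0.0, 0.5, -1.4]
width: 0.196
gripper_force: 20.0
```

>>> move_arm:
  series:
    - [0,-0.002,-0.05,0,0,0]
    - [0,-0.002,-0.11,0,0,0]
    - [0,-0.002,-0.16,0,0,0]
    - [0,-0.002,-0.19,0,0,0]
    - [0,-0.002,-0.2,0,0,0]

```text
clock: 22.5
position: [0.5075, -0.2536, 0.0402]
ee_rot: [-2.534, -1.851, 0.002]
force: [-0.7, 0.9, 0.0]
width: 0.196
gripper_force: 20.0
```

>>> move_arm:
  series:
    - [0,0,-0.008,0,0,0]
    - [0,0,-0.015,0,0,0]
    - [0,0,-0.019,0,0,0]
    - [0,0,-0.019,0,0,0]
    - [0,0,-0.019,0,0,0]

```text
clock: 23.0
position: [0.5091, -0.2559, 0.0289]
ee_rot: [2.538, 1.85, 0.001]
force: [1.3, -0.7, -0.2]
width: 0.199
gripper_force: 20.0
```

>>> move_arm:
  series:
    - [0,0,0,0,0,0]
    - [0,0,0,0,0,0]
    - [0,0,0,0,0,0]
    - [0,0,0,0,0,0]
    - [0,0,0,0,0,0]
  claw: 0.3

```text
clock: 23.5
position: [0.5087, -0.2557, 0.0283]
ee_rot: [2.539, 1.85, 0.0]
force: [1.6, -0.4, -0.1]
width: 0.582
gripper_force: 0.0
```

>>> move_arm:
  series:
    - [0,0,0,0,0,0]
    - [0,0,0.02,0,0,0]
    - [0,0,0.07,0,0,0]
    - [0,0,0.14,0,0,0]
    - [0,0,0.21,0,0,0]

```text
clock: 24.0
position: [0.5081, -0.2553, 0.182]
ee_rot: [-2.537, -1.85, 0.001]
force: [1.0, -0.5, 0.5]
width: 0.651
gripper_force: 0.0
```

>>> move_arm:
  series:
    - [0,0.04,0,0,0,0.06]
    - [-0.006,0.1,0,0,0,0.16]
    - [-0.012,0.16,0,0,0,0.26]
    - [-0.018,0.22,0,0,0,0.36]
    - [-0.024,0.28,0,0,0,0.46]

```text
clock: 24.5
position: [0.49, -0.0438, 0.1807]
ee_rot: [2.018, 2.407, -0.0]
force: [1.0, 0.6, 0.2]
width: 0.647
gripper_force: 0.0
```

```bash
python3 tops.py
```

```text
stand [330 134   8  18 108] [ 0.509 -0.249  0.052] ztop 0.073
stand [343 139  15   6  31] [ 0.478 -0.33   0.026] ztop 0.027
stand [321 144   6  13  59] [ 0.524 -0.206  0.043] ztop 0.058
stand [309 149  10  15 128] [ 0.537 -0.158  0.045] ztop 0.058
rack [228 280  14  24 283] [0.473 0.393 0.07 ] ztop 0.084
```

>>> move_arm:
  series:
    - [-0.004,0.06,0,0,0,0.08]
    - [-0.008,0.12,0,0,0,0.14]
    - [-0.012,0.18,0,0,0,0.14]
    - [-0.016,0.24,0,0,0,0.14]
    - [-0.019,0.3,0,0,0,0.14]

```text
clock: 25.05
position: [0.4759, 0.1809, 0.1806]
ee_rot: [1.843, 2.544, -0.0]
force: [0.9, -1.7, 0.1]
width: 0.652
gripper_force: 0.0
```

>>> move_arm:
  series:
    - [0,0.06,0,0,0,0]
    - [0,0.12,0,0,0,0]
    - [0,0.18,0,0,0,0]
    - [0,0.23,0,0,0,0]
    - [0,0.26,0,0,0,0]

```text
clock: 25.55
position: [0.4751, 0.3779, 0.1804]
ee_rot: [-1.838, -2.546, -0.001]
force: [0.1, -0.3, 0.1]
width: 0.655
gripper_force: 0.0
```

>>> move_arm:
  series:
    - [0,0.014,0,0,0,0]
    - [0,0.014,0,0,0,0]
    - [0,0.014,0,0,0,0]
    - [0,0.014,0,0,0,0]

```text
clock: 25.95
position: [0.4772, 0.3829, 0.1807]
ee_rot: [1.845, 2.542, -0.001]
force: [0.5, 0.5, -0.2]
width: 0.646
gripper_force: 0.0
```

>>> move_arm:
  series:
    - [0,0.003,-0.05,0,0,0]
    - [0,0.003,-0.11,0,0,0]
    - [0,0.003,-0.15,0,0,0]
    - [0,0.003,-0.175,0,0,0]
    - [0,0.003,-0.19,0,0,0]

```text
clock: 26.45
position: [0.4765, 0.3848, 0.0366]
ee_rot: [1.845, 2.543, -0.004]
force: [-0.7, -1.1, 0.6]
width: 0.652
gripper_force: 0.0
```

>>> move_arm:
  series:
    - [0,0,0,0,0,0]
    - [0,0,0,0,0,0]
    - [0,0,0,0,0,0]
    - [0,0,0,0,0,0]

```text
clock: 26.85
position: [0.477, 0.3875, 0.0395]
ee_rot: [1.843, 2.544, 0.003]
force: [0.3, -0.2, -0.2]
width: 0.652
gripper_force: 0.0
```

>>> move_arm:
  series:
    - [0,0,0,0,0,0]
    - [0,0,0,0,0,0]
    - [0,0,0,0,0,0]
    - [0,0,0,0,0,0]
    - [0,0,0,0,0,0]
  claw: -1
  squeeze: 20

```text
clock: 27.35
position: [0.4764, 0.3871, 0.0382]
ee_rot: [1.843, 2.545, -0.0]
force: [-0.4, 0.3, -0.7]
width: 0.262
gripper_force: 0.0
```

>>> move_arm:
  series:
    - [0,0,0,0,0,0]
    - [0,0,0,0,0,0]
    - [0,0,0,0,0,0]
    - [0,0,0,0,0,0]

```text
clock: 27.75
position: [0.4764, 0.3871, 0.0382]
ee_rot: [-1.843, -2.545, -0.0]
force: [0.2, -0.4, 0.0]
width: 0.23
gripper_force: 20.0
```

>>> move_arm:
  series:
    - [0,0,0.03,0,0,0]
    - [0,0,0.08,0,0,0]
    - [0,0,0.14,0,0,0]
    - [0,0,0.19,0,0,0]
    - [0,0,0.21,0,0,0]

```text
clock: 28.25
position: [0.4773, 0.3885, 0.1998]
ee_rot: [1.842, 2.544, 0.008]
force: [-0.1, 0.3, -0.9]
width: 0.23
gripper_force: 20.0
```

>>> move_arm:
  series:
    - [0,-0.04,0,0,0,-0.04]
    - [0,-0.1,0,0,0,-0.1]
    - [0,-0.16,0,0,0,-0.18]
    - [0,-0.22,0,0,0,-0.26]
    - [0,-0.28,0,0,0,-0.34]

```text
clock: 28.75
position: [0.4758, 0.1749, 0.195]
ee_rot: [-2.268, -2.174, 0.002]
force: [0.5, 0.6, -0.6]
width: 0.232
gripper_force: 20.0
```

>>> move_arm:
  series:
    - [0.004,-0.06,0,0,0,-0.08]
    - [0.008,-0.12,0,0,0,-0.16]
    - [0.012,-0.18,0,0,0,-0.22]
    - [0.018,-0.24,0,0,0,-0.25]
    - [0.023,-0.3,0,0,0,-0.258]

```text
clock: 29.25
position: [0.4932, -0.0499, 0.1952]
ee_rot: [-2.538, -1.852, 0.001]
force: [1.3, 0.2, -1.1]
width: 0.232
gripper_force: 20.0
```

>>> move_arm:
  series:
    - [0,-0.06,0,0,0,0]
    - [0,-0.12,0,0,0,0]
    - [0,-0.18,0,0,0,0]
    - [0,-0.24,0,0,0,0]
    - [0,-0.29,0,0,0,0]

```text
clock: 29.75
position: [0.4926, -0.2682, 0.1949]
ee_rot: [-2.538, -1.851, 0.002]
force: [0.2, -0.2, -1.3]
width: 0.229
gripper_force: 20.0
```

>>> move_arm:
  series:
    - [0,-0.03,0,0,0,0]
    - [0,-0.045,0,0,0,0]
    - [0,-0.045,0,0,0,0]
    - [0,-0.045,0,0,0,0]
    - [0,-0.045,0,0,0,0]

```text
clock: 30.25
position: [0.4941, -0.2971, 0.1957]
ee_rot: [-2.534, -1.856, -0.001]
force: [0.5, 0.1, -1.3]
width: 0.23
gripper_force: 20.0
```

```bash
python3 - <<'E'
from h import *
Q=[]
for n in("scene","side"):
    d=np.load(n+".npz")['d'];P=cloud(n,d);Q.append(P[d>0])
Q=np.concatenate(Q);m=(Q[:,0]>.33)&(Q[:,0]<.47)&(Q[:,1]>-.36)&(Q[:,1]<-.2)&(Q[:,2]>.02)&(Q[:,2]<.05)
q=Q[m];print(len(q),q.min(0),q.max(0))
for y in np.arange(-.36,-.28,.01):
    r=q[(q[:,1]>=y)&(q[:,1]<y+.01)];print(y.round(2),(r[:,0].min(),r[:,0].max(),r[:,2].max()) if len(r) else '')
E
```

```text
495 [ 0.36057267 -0.35966581  0.02005002] [ 0.46903187 -0.31261616  0.04289904]
-0.36 (np.float64(0.36113772781274794), np.float64(0.4280265178508939), np.float64(0.04289903970117759))
-0.35 (np.float64(0.3605726693359081), np.float64(0.4647320239099559), np.float64(0.040556652652569136))
-0.34 (np.float64(0.3619648733756918), np.float64(0.46791462746322704), np.float64(0.037435684593894236))
-0.33 (np.float64(0.37489652587212213), np.float64(0.4690318653176822), np.float64(0.03506156056957854))
-0.32 (np.float64(0.38544540888301443), np.float64(0.46765210048395245), np.float64(0.028296665425386225))
-0.31 
-0.3 
-0.29
```

>>> move_arm:
  series:
    - [0,0,-0.05,0,0,0]
    - [0,0,-0.11,0,0,0]
    - [0,0,-0.16,0,0,0]
    - [0,0,-0.19,0,0,0]
    - [0,0,-0.2,0,0,0]

```text
clock: 30.75
position: [0.4926, -0.297, 0.0435]
ee_rot: [-2.532, -1.854, 0.002]
force: [0.4, -0.7, 0.4]
width: 0.228
gripper_force: 20.0
```

>>> move_arm:
  series:
    - [0,0,-0.008,0,0,0]
    - [0,0,-0.015,0,0,0]
    - [0,0,-0.019,0,0,0]
    - [0,0,-0.019,0,0,0]
    - [0,0,-0.019,0,0,0]

```text
clock: 31.25
position: [0.4941, -0.2994, 0.0321]
ee_rot: [2.536, 1.852, 0.001]
force: [-0.1, -0.5, -0.8]
width: 0.231
gripper_force: 20.0
```

>>> move_arm:
  series:
    - [0,0,0,0,0,0]
    - [0,0,0,0,0,0]
    - [0,0,0,0,0,0]
    - [0,0,0,0,0,0]
    - [0,0,0,0,0,0]
  claw: 0

```text
clock: 31.75
position: [0.4937, -0.2992, 0.0315]
ee_rot: [2.537, 1.853, 0.0]
force: [-0.1, -0.7, -0.5]
width: 0.497
gripper_force: 0.0
```

>>> move_arm:
  series:
    - [0,0,0.01,0,0,0]
    - [0,0,0.04,0,0,0]
    - [0,0,0.09,0,0,0]
    - [0,0,0.15,0,0,0]
    - [0,0,0.21,0,0,0]

```text
clock: 32.25
position: [0.4933, -0.2988, 0.191]
ee_rot: [-2.536, -1.853, -0.0]
force: [0.6, -1.2, -0.3]
width: 0.502
gripper_force: 0.0
```

>>> move_arm:
  series:
    - [0,0.05,0.03,0,0,0]
    - [-0.02,0.1,0.05,0,0,0]
    - [-0.05,0.15,0.05,0,0,0]
    - [-0.05,0.16,0.05,0,0,0]
    - [-0.05,0.16,0.05,0,0,0]

```text
clock: 32.75
position: [0.4561, -0.1779, 0.2274]
ee_rot: [2.533, 1.856, 0.001]
force: [-0.3, 0.0, 0.5]
width: 0.5
gripper_force: 0.0
```

```bash
python3 tops.py; python3 - <<'E'
import cv2
from h import *
print(readout.observe()['position'])
a=cv2.imread("pics/side_now.png")[110:190,270:380]
b=get_image("scene")[0][150:210,330:450,::-1]
o=np.vstack([cv2.resize(a,(720,330),interpolation=3)[:, :480+0] if 0 else cv2.resize(a,(412,300),interpolation=3),cv2.resize(b,(412,206),interpolation=3)]);cv2.imwrite("pics/final.png",o)
E
```

```text
stand [339 128  13  19 139] [ 0.493 -0.294  0.053] ztop 0.078
stand [330 134   8  18 111] [ 0.509 -0.249  0.052] ztop 0.073
stand [321 144   6  13  58] [ 0.523 -0.205  0.044] ztop 0.058
stand [309 149  10  15 129] [ 0.537 -0.157  0.046] ztop 0.059
[ 0.45646158 -0.17937947  0.22709232]
```

View pics/final.png

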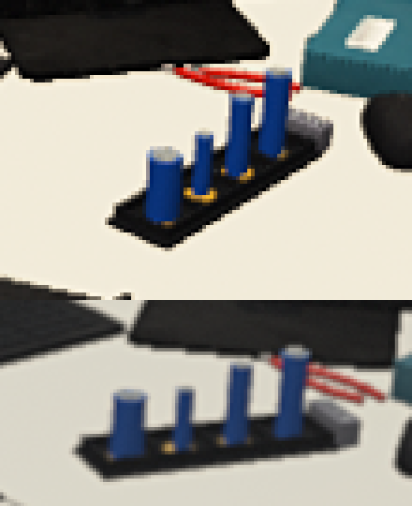

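All four cells stand upright in order from the terminal block: tall, standard, slim, fat. In the crop they are at (277,115), (239,138), (203,165) and (164,185).

```bash
python3 -c "
from cell import ticket
print(ticket.sign_off())"
```

```text
the job is handed in; nothing more can be done
None
```

The job is handed in at about 33 s on the robot clock: the tall, standard, slim and fat cells stand upright in bays 1 to 4 from the terminal block, released and within a few mm of bay centre; the sign-off returned no verdict.

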